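# Put the cobbler's hammer and scraper back in the shadow tray

### The arm

A 6-joint arm with a two-finger parallel gripper is mounted at the origin on the work surface. World frame = base frame: x ahead of the robot, y to its left, z up, the work surface at z = 0. Lengths are in mm, angles in rad, forces in N, time in s.
With the tool pointing down it reaches from about 300 to 875 mm from the base axis. Payload 6.4 kg.
Tool frame: the origin (TCP) lies midway between the tips of the shut fingers; the grasp point (between the pads) lies 19 mm behind it; z points along the fingers, y is the line along which they close (so a half turn about z gives the same grasp; the last joint's range is limited). The gripper opens to 88 mm and grips with 3 to 60 N. Pads are 18 mm wide; open, the fingers measure 123 mm over their backs; the gripper's body (75 mm by 187 mm) begins 45 mm behind the grasp point.
Start: joints at [-1.309, 0.181, 1.607, -0, 1.354, -0.206], TCP at [259.299, -513.23, 238.714] pointing down, gripper open.
Joint ranges: [-2.99, 2.99], [-0.89, 2.07], [0.3, 2.58], [-1.14, 4.28], [0, 2.63], [-3.12, 3.12]. Speed limits (rad/s): [2.57, 2.57, 3.01, 3.14, 3.14, 3.14].

### API

Orientations are given as a unit quaternion [w, x, y, z].
In Python, from plant import read_state, read_camera, calibration, job_done gives the robot as it stands. The module is installed in compiled form; this text tells all that it offers.
- The arm moves only by the tool move_arm, never from a script. Its argument "moves" is a list of rows, each a list of 7 numbers: the shift along the tool's x, y, z in m, then the turn, a rotation vector about the tool's x, y, z in rad, then the closure, from 0 (fully open) to 1 (shut). A call has 1 to 10 rows; each row is the pose to reach, as a shift and turn from the pose commanded when the call began, along the tool's axes at that moment; what a row does not reach only later rows make up. A row lasts 1/8 s, in which the tool goes at most 62.5 mm and 10.7 degrees, less where a joint would pass 70% of its speed; a pose out of reach is approached as far as the arm can. A call with a gripper value outside its range is refused whole. The fingers move at their own pace and stop on an object; the grip force is fixed at half the most. Time passes only in rows, so rows that repeat a pose let the fingers close. It gives the time, the measured TCP pose, the force, the opening and the grip force at its end, in the units of the state.
- read_state(): the state, without advancing time (a new reading comes with each control period).
- read_camera(name): name is "scene" or "top" or "wrist"; returns (picture, depth): 400x640x3 uint8, red, green, blue; 400x640 float32, mm along the optical axis (not along the pixel's ray), 0 where there is no reading.
- calibration(name): a dict with "intrinsics" (3x3 intrinsics, pixels), "origin" and "rotation" of the camera in the world. Camera axes: x right, y down, z forward; pixel columns grow to the right and rows downward; lengths in mm; the calibration is good to about 2 mm. A picture is of the moment at which its call begins: read the wrist's pose just before it. calibration takes no time and is no camera call; for the wrist camera it gives the pose at the moment of the call.
- job_done(): hands the job in; it is judged then, once.
The state is a dict: "t": time; "qpos": joint angles; "joint_vel": joint speeds; "effort": joint torques, N m; "tcp_pos": TCP position; "tcp_rot": TCP orientation; "wrist_force": force on the tool from outside, world axes, zero at the start; "ft_torque": the same for the moment, N m; "finger_gap": finger opening in mm; "grasp_force": force on a finger pad.
Only numpy, scipy, OpenCV 4.12 (cv2) and the standard library are available. Lean on these libraries where they do the work, as an engineer would, in place of code of your own. Each camera call takes 0.05 s, during which the arm holds its last target. There are 200 camera calls.

### The job

Lay the steel-headed cobbler's hammer and the green-handled scraper in their own cut-outs in the black shadow tray, each flat on the yellow bottom of its pocket, right side up as they lie now. Set them in rather than dropping or throwing them, and leave the rubber mallet where it lies.

Things in the scene. Friction and masses are not known exactly. Their poses are not given: they have to be found in the camera images.
- tray: Fixed black foam tray, 240 (x) by 260 (y) by 16 mm high; yellow pocket floors 5 mm above the bench. Origin: centre of underside, z up. Pockets are the tools' outlines plus 11 mm all round; the flush cream strip is no tool. In its frame the hammer's home is (26, 55, 5) mm, its x along the tray's +x (head at +x); the scraper's is (-14, -45, 5) mm, its x along the tray's -x (blade at -x)..
- hammer: Loose cobbler's hammer lying flat, z up, 0.27-0.53 kg. Origin: on the underside, mid-width of the handle, near the balance point: grip here. Brown wooden handle along x, from -115 to +35 mm, 24 mm wide (y), 28 mm high. Steel head at x = 35 to 63 mm, y = -40 (round face) to +50 mm (narrower peen), 28 mm high. When home the handle stands 17 mm above the tray's top.
- scraper: Loose sole scraper lying flat, z up, 0.11-0.22 kg. Origin: on the underside, mid-width of the handle, near the balance point: grip here. Green handle along x, from -95 to +20 mm, 24 mm wide (y), 28 mm high. Flat steel blade at x = 20 to 75 mm, 70 mm wide (y), 5 mm thick; ferrule to x = 38 mm, 16 mm high. When home the handle stands 17 mm above the tray's top.
- mallet: Bystander, to be left alone: loose mallet with a black rubber head 100 mm wide, 68 by 62 mm in section, on a pale wooden handle 190 mm long. It has no pocket. Origin: on the bench under its handle, 85 mm from the centre of the head, which lies towards its +x; z up.
There are look-alikes about, which are no part of the job. What is shaped like the scraper but red is not meant.

How it is judged (in metres and radians):
At the end, for the whole second after the job is handed in: Hammer and scraper both lie at rest in their own pockets: origin within 18 mm in x and in y of its home point in the tray, less than 9 mm above the bench (4 mm above the pocket's floor), level within 4 degrees, and lined up with the pocket within 15 degrees (x of hammer in the frame of tray between 0.008 and 0.044 m and y of hammer in the frame of tray between 0.037 and 0.073 m and z of each of hammer, scraper in the frame of tray below 0.009 m and angle between each of hammer, scraper's own z axis and vertical below 0.07 rad and angle between the x axis of each of hammer, scraper and the x axis of tray, either way round below 0.26 rad and linear speed of each of hammer, scraper below 0.02 m/s and x of scraper in the frame of tray between -0.032 and 0.004 m and y of scraper in the frame of tray between -0.063 and -0.027 m); the robot touches nothing.
It fails at once if the mallet is shifted by more than 30 mm (distance of mallet from where it was at the start of the episode above 0.03 m).
It fails at once if a tool is dropped or thrown: it moves faster than 0.9 m/s (a fall of about 40 mm) while the fingers do not hold it ((linear speed of hammer above 0.9 m/s and contact force between the fingers and hammer below 0.3 N) or (linear speed of scraper above 0.9 m/s and contact force between the fingers and scraper below 0.3 N)).
It also fails if it takes over 58 s, if anything falls off the work surface, if the arm or the gripper's body presses on something with over 40 N, if the wrist force passes 120 N, or if a joint passes its speed limit or range.

## Working session

There is one attempt and no reset: what is moved stays moved. The work goes in short steps, Python scripts to look and compute and a tool call to move; the robot and the scene stay as the last step left them, time stands still between calls to the robot, and variables do not carry over. Pictures are saved under pics/ and viewed, at most 10 in all, crops included, and the job is handed in when it is done.

Besides the shell and the picture viewer there is one more tool, called after "Call:" as name(argument=value, ...), one argument or row to a line, values as JSON. move_arm: Moves the arm, as the interface text tells. Its arguments: {"type":"object","properties":{"moves":{"type":"array"}},"required":["moves"]}

```bash
mkdir -p pics; python3 - <<'E'
from plant import *
import cv2,numpy as np
for n in("top","scene"):
    p,d=read_camera(n); cv2.imwrite(f"pics/{n}0.png",p[:,:,::-1]); np.savez(f"{n}0.npz",p=p,d=d)
    c=calibration(n); print(n,c)
s=read_state();print(s["t"],s["tcp_pos"],s["tcp_rot"],s["finger_gap"])
E
```

```text
top {'intrinsics': array([[364.68818299,   0.        , 321.93319652],
       [  0.        , 364.68818299, 191.58853698],
       [  0.        ,   0.        ,   1.        ]]), 'origin': array([414.62797294,  93.49273867, 840.03843277]), 'rotation': array([-0.00913824,  0.71569563, -0.69723844,  0.039431  ])}
scene {'intrinsics': array([[402.63060165,   0.        , 322.9038781 ],
       [  0.        , 402.63060165, 205.61731047],
       [  0.        ,   0.        ,   1.        ]]), 'origin': array([ 883.11106086, -309.69209904,  940.39880352]), 'rotation': array([-0.25580154,  0.89732945,  0.3435716 , -0.10641419])}
0.1 [ 259.17344921 -512.7579166   237.89927346] [-7.79589895e-04  9.72767398e-01  2.31782184e-01 -3.42964302e-05] 88.05237866923495
```

View pics/top0.png

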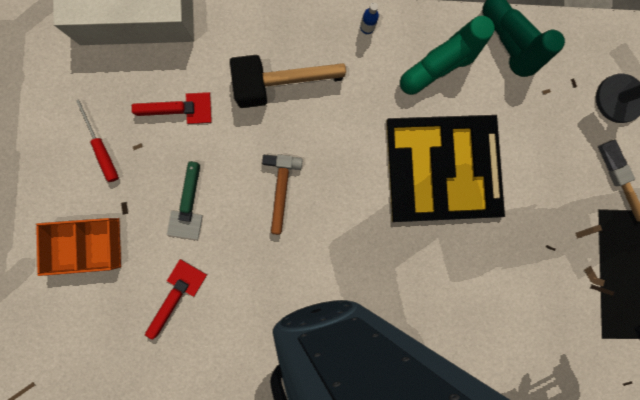

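View pics/scene0.png

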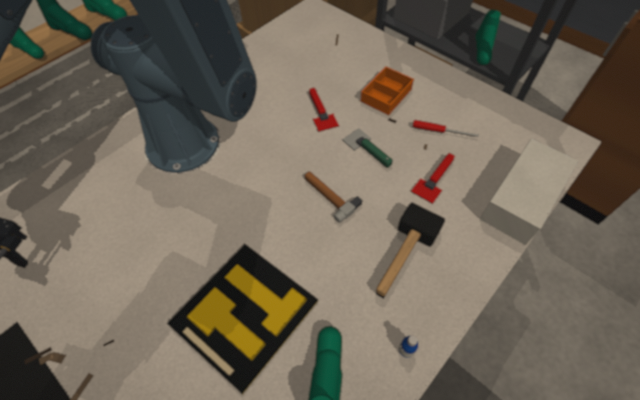

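The top view shows the tray at (388-505, 115-224), with the T-shaped hammer pocket head up at (417,137) and the scraper pocket blade down at (465,193). The hammer's handle runs from (283,170) to (276,233), head at (282,161). The green scraper's handle is around (190,190) with its blade at (185,225), and the mallet is at (290,80). Red look-alikes are at (180,107) and (175,300).

```bash
cat >h.py <<'E'
from plant import *
import cv2,numpy as np
from scipy.spatial.transform import Rotation as R
def rot(q): return R.from_quat(np.roll(q,-1))
def cloud(n,p,d,cal=None):
    c=cal or calibration(n);K=c["intrinsics"];v,u=np.mgrid[:400,:640]
    r=np.stack([(u-K[0,2])/K[0,0],(v-K[1,2])/K[1,1],np.ones_like(d)],-1)*d[...,None]
    return rot(c["rotation"]).apply(r.reshape(-1,3)).reshape(400,640,3)+c["origin"]
def rect(P):
    c,s,a=cv2.minAreaRect(P[:,:2].astype(np.float32)); 
    b=cv2.boxPoints((c,s,a)); e=b[1]-b[0],b[2]-b[1]; l=max(e,key=np.linalg.norm)
    return np.round(c,1),np.round(sorted(s),1),np.degrees(np.arctan2(l[1],l[0])).round(1)
def plane(n,uv,z,cal=None):
    c=cal or calibration(n);K=c["intrinsics"];uv=np.atleast_2d(uv).astype(float)
    r=rot(c["rotation"]).apply(np.c_[(uv-K[[0,1],[2,2]])/K[0,0],np.ones(len(uv))])
    return c["origin"]+r*((z-c["origin"][2])/r[:,2])[:,None]
def big(m):
    m=m.astype(np.uint8);k,l,s,_=cv2.connectedComponentsWithStats(m);return l==1+np.argmax(s[1:,4])
E
python3 - <<'E'
from h import *
f=np.load("top0.npz");p,d=f["p"],f["d"];C=cloud("top",p,d);hsv=cv2.cvtColor(p,cv2.COLOR_RGB2HSV)
H,S,V=[hsv[...,i].astype(int) for i in range(3)];v,u=np.mgrid[:400,:640]
def box(a,b,c,e): return (u>a)&(u<b)&(v>c)&(v<e)
def rep(n,m,z):
    m=big(m);P=C[m];P=P[d[m]>0];print(n,m.sum(),"z pct",np.percentile(P[:,2],[5,50,90]).round(1))
    uv=np.c_[u[m],v[m]];print("  depth",rect(P),"plane",rect(plane("top",uv,z)))
    print("  uv mean plane",plane("top",uv.mean(0),z).round(1))
rep("bench",box(330,380,200,240),0)
rep("tray",cv2.morphologyEx((box(380,512,108,230)&(V<70)).astype(np.uint8),cv2.MORPH_CLOSE,np.ones((9,9)))>0,16)
Y=(H>15)&(H<35)&(S>150)
rep("pocketH",Y&box(390,443,120,215),5);rep("pocketS",Y&box(443,490,120,215),5)
rep("hhandle",box(265,295,168,240)&(S>110)&(H<20),28)
rep("head",box(255,308,150,175)&(S<60)&(V>60)&(C[...,2]>18),28)
rep("shandle",box(175,205,155,225)&(H>60)&(H<100)&(S>70),28)
rep("blade",box(160,210,205,245)&(S<60)&(C[...,2]>2.5)&(C[...,2]<9),5)
for q in [(283,100),(185,225),(190,170),(282,161),(445,170)]: print(q,C[q[1],q[0]].round(1), hsv[q[1],q[0]])
s=read_state();print(rot(s["tcp_rot"]).as_matrix().round(3))
E
```

```text
bench 1911 z pct [-1.4  0.9  2.8]
  depth (array([409.6, -20.1]), array([ 87.8, 112.2]), np.float32(-88.7)) plane (array([409.6, -20.2]), array([ 87.7, 111.7]), np.float32(-88.7))
  uv mean plane [[409.3 -19.8   0. ]]
tray 7287 z pct [13.1 16.7 18.6]
  depth (array([ 535.7, -229.7]), array([240.5, 271.1]), np.float32(-85.9)) plane (array([ 535.4, -224.2]), array([239.8, 263.1]), np.float32(-86.0))
  uv mean plane [[ 534.  -226.8   16. ]]
pocketH 2400 z pct [3.6 6.  9.5]
  depth (array([ 531. , -164.9]), array([115.2, 203.4]), np.float32(3.8)) plane (array([ 532.3, -169.4]), array([115.6, 205.2]), np.float32(4.6))
  uv mean plane [[ 551.2 -169.9    5. ]]
pocketS 2333 z pct [3.5 6.  9.1]
  depth (array([ 534.5, -270.4]), array([ 96.4, 195.3]), np.float32(3.6)) plane (array([ 535.1, -273.8]), array([ 94.2, 196.4]), np.float32(4.1))
  uv mean plane [[ 518.  -275.3    5. ]]
hhandle 685 z pct [23.2 28.5 30.7]
  depth (array([448. , 153.9]), array([ 22.3, 147.5]), np.float32(-4.7)) plane (array([447.4, 153.5]), array([ 23.5, 146. ]), np.float32(-5.0))
  uv mean plane [[447.3 153.3  28. ]]
h
[... 234 characters left out ...]
8.4 30.5]
  depth (array([473.1, 353.9]), array([ 20.6, 112.3]), np.float32(-7.7)) plane (array([472.9, 351.8]), array([ 24.4, 112. ]), np.float32(-7.3))
  uv mean plane [[471.6 352.   28. ]]
blade 713 z pct [3.2 6.  7.9]
  depth (array([389.7, 364.1]), array([64.6, 87.4]), np.float32(79.0)) plane (array([389.8, 363.5]), array([64.6, 87.5]), np.float32(79.1))
  uv mean plane [[387.3 367.1   5. ]]
(283, 100) [685.5 154.7  -1.1] [ 19  47 113]
(185, 225) [388.9 363.9   6.1] [ 23  29 139]
(190, 170) [510.6 351.8  28.6] [ 71 123  77]
(282, 161) [537.  150.4  28.2] [ 21  31 139]
(445, 170) [ 529.4 -223.8   17.6] [120  46  11]
[[ 0.893  0.451 -0.   ]
 [ 0.451 -0.893  0.002]
 [ 0.    -0.002 -1.   ]]
```

Measurements agree with the given sizes. Tray centre is about (535.5, -226.2) with yaw 4.2°. Hammer origin is about (488, 150) with yaw -5°, and scraper origin about (436, 358) with yaw 172.7°. I go to the hammer now.

Call:
move_arm(
  moves=[
    [0.503,-0.489,0.118,0,0,0.555,0],
    [0.503,-0.489,0.118,0,0,0.555,0],
    [0.503,-0.489,0.118,0,0,0.555,0],
    [0.503,-0.489,0.118,0,0,0.555,0],
    [0.503,-0.489,0.118,0,0,0.555,0],
    [0.503,-0.489,0.118,0,0,0.555,0],
    [0.503,-0.489,0.118,0,0,0.555,0],
    [0.503,-0.489,0.118,0,0,0.555,0],
    [0.503,-0.489,0.118,0,0,0.555,0],
    [0.503,-0.489,0.118,0,0,0.555,0],
  ],
)

```text
t: 1.35
tcp_pos: [460.3, 71.6, 134.8]
tcp_rot: [0.0, 0.999, -0.044, 0.0]
wrist_force: [0.9, -0.3, -0.3]
finger_gap: 88.0
grasp_force: 0.0
```

```bash
cat >>h.py <<'E'
def go(x,y,z,yawdeg):
    s=read_state();r=rot(s["tcp_rot"]);t=r.inv().apply(np.array([x,y,z])-s["tcp_pos"])/1000
    a=np.radians(yawdeg);T=R.from_matrix([[np.cos(a),np.sin(a),0],[np.sin(a),-np.cos(a),0],[0,0,-1]])
    print("t",s["t"],"tcp",s["tcp_pos"].round(1),"F",np.round(s["wrist_force"],1),"gap",round(s["finger_gap"],1),"shift",t.round(4),"turn",(r.inv()*T).as_rotvec().round(3))
E
python3 -c "
from h import *
go(488,150,120,-5)"
```

```text
t 1.35 tcp [460.3  71.6 134.8] F [ 0.9 -0.3 -0.3] gap 88.0 shift [ 0.0208 -0.0805  0.0147] turn [ 0. -0.  0.]
```

Call:
move_arm(
  moves=[
    [0.021,-0.08,0.015,0,0,0,0],
    [0.021,-0.08,0.015,0,0,0,0],
    [0.021,-0.08,0.015,0,0,0,0],
    [0.021,-0.08,0.015,0,0,0,0],
  ],
)

```text
t: 1.85
tcp_pos: [487.5, 146.7, 119.9]
tcp_rot: [0.0, 0.999, -0.044, -0.0]
wrist_force: [-0.1, -0.4, -0.1]
finger_gap: 88.1
grasp_force: 0.0
```

```bash
python3 - <<'E'
from h import *
go(488,150,14,-5);c=calibration("wrist");p,d=read_camera("wrist");cv2.imwrite("pics/w1.png",p[:,:,::-1])
C=cloud("wrist",p,d,c);hsv=cv2.cvtColor(p,cv2.COLOR_RGB2HSV)
m=(hsv[...,1]>110)&(hsv[...,0]<20)&(d>0)&(C[...,2]>20)&(C[...,2]<40)
m=big(m);v,u=np.where(m);print(m.sum(),rect(C[m]),rect(plane("wrist",np.c_[u,v],28,c)),np.median(C[m][:,2]))
E
```

```text
t 1.85 tcp [487.5 146.7 119.9] F [-0.1 -0.4 -0.1] gap 88.1 shift [ 0.0003 -0.0034  0.1059] turn [ 0.     0.001 -0.   ]
3745 (array([466.8, 151.6]), array([ 23.2, 112.4]), np.float32(-4.5)) (array([468.3, 151.4]), array([ 22.8, 110.6]), np.float32(-4.5)) 27.67892644256284
```

View pics/w1.png

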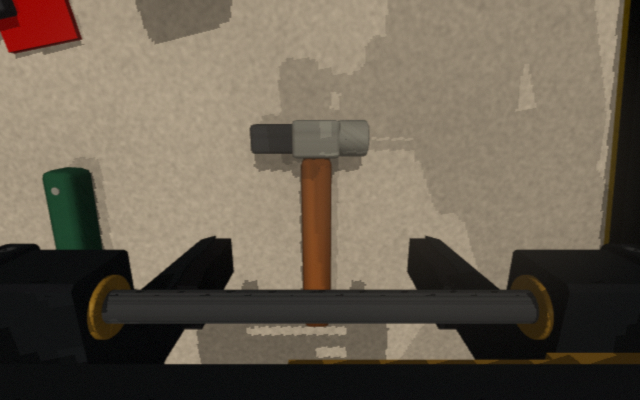

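The wrist view shows the hammer handle at column 316, midway between the fingers, with the head at (310,138). The origin is confirmed at (488, 150). I lower, close and lift.

Call:
move_arm(
  moves=[
    [0,-0.003,0.05,0,0,0,0],
    [0,-0.003,0.09,0,0,0,0],
    [0,-0.003,0.106,0,0,0,0],
    [0,-0.003,0.106,0,0,0,0.5],
    [0,-0.003,0.106,0,0,0,1],
    [0,-0.003,0.106,0,0,0,1],
    [0,-0.003,0.106,0,0,0,1],
    [0,-0.003,0.106,0,0,0,1],
    [0,-0.003,0.106,0,0,0,1],
    [0,-0.003,0.106,0,0,0,1],
  ],
)

```text
t: 3.15
tcp_pos: [488.1, 150.4, 14.1]
tcp_rot: [0.0, 0.999, -0.043, -0.0]
wrist_force: [-0.5, -0.7, 1.4]
finger_gap: 23.5
grasp_force: 30.0
```

Call:
move_arm(
  moves=[
    [0,0,-0.02,0,0,0,1],
    [0,0,-0.045,0,0,0,1],
    [0,0,-0.066,0,0,0,1],
    [0.012,0.04,-0.066,0,0,-0.02,1],
    [0.027,0.09,-0.066,0,0,-0.05,1],
    [0.043,0.14,-0.066,0,0,-0.08,1],
    [0.059,0.19,-0.066,0,0,-0.1,1],
    [0.074,0.24,-0.066,0,0,-0.13,1],
    [0.088,0.285,-0.066,0,0,-0.15,1],
    [0.0965,0.3125,-0.066,0,0,-0.16,1],
  ],
)

```text
t: 4.4
tcp_pos: [556.7, -171.5, 79.3]
tcp_rot: [-0.0, 0.999, 0.036, -0.0]
wrist_force: [-0.4, 0.3, -3.1]
finger_gap: 23.7
grasp_force: 30.0
```

Call:
move_arm(
  moves=[
    [0,0,0,0,0,0,1],
    [0,0,0,0,0,0,1],
    [0,0,0,0,0,0,1],
  ],
)

```text
t: 4.78
tcp_pos: [556.6, -167.9, 79.6]
tcp_rot: [-0.0, 0.999, 0.037, -0.001]
wrist_force: [0.0, -0.0, -3.0]
finger_gap: 23.7
grasp_force: 30.0
```

```bash
python3 - <<'E'
from h import *
go(557.4,-169.4,20,4.2);c=calibration("wrist");p,d=read_camera("wrist");cv2.imwrite("pics/w2.png",p[:,:,::-1])
C=cloud("wrist",p,d,c);hsv=cv2.cvtColor(p,cv2.COLOR_RGB2HSV);z=C[...,2]
H,S,V=[hsv[...,i].astype(int) for i in range(3)]
for n,m in (("handle",(S>110)&(H<14)&(z>80)&(z<115)),("head",(z>78)&(z<115)&(S<60)&(C[...,0]>580)),("yellow",(H>15)&(H<35)&(S>150)&(z<12)),):
    m=big(m&(d>0));print(n,m.sum(),rect(C[m]),np.percentile(C[m][:,2],[10,50,90]).round(1))
E
```

```text
t 4.775 tcp [ 556.6 -167.9   79.6] F [ 0. -0. -3.] gap 23.7 shift [0.0008 0.0016 0.0596] turn [-0.001  0.001  0.001]
handle 4831 (array([ 567.4, -167.4]), array([25. , 48.2]), np.float32(4.7)) [90.7 93.1 94.1]
head 12067 (array([ 605.5, -159.2]), array([27.8, 90.3]), np.float32(-86.2)) [88.5 92.2 93.9]
yellow 8593 (array([ 581.4, -271.1]), array([43.2, 98.6]), np.float32(4.1)) [4.4 5.3 6.4]
```

View pics/w2.png

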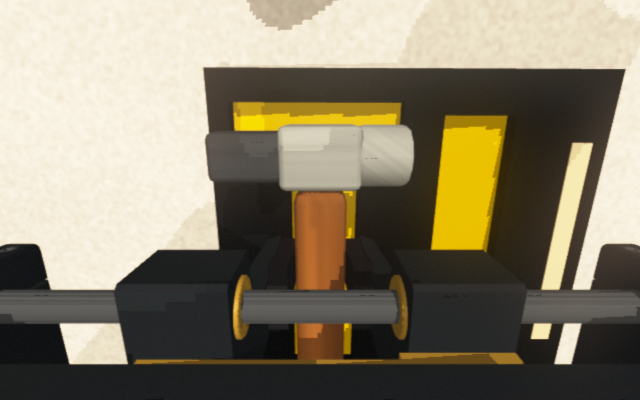

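The wrist view shows the hammer level in the grip, head at (315,157), over its yellow pocket; the depth points put its origin at about (557, -168). I shift 1.5 mm and set it in.

Call:
move_arm(
  moves=[
    [0.001,0.0015,0.02,0,0,0,1],
    [0.001,0.0015,0.036,0,0,0,1],
    [0.001,0.0015,0.046,0,0,0,1],
    [0.001,0.0015,0.053,0,0,0,1],
    [0.001,0.0015,0.057,0,0,0,1],
    [0.001,0.0015,0.059,0,0,0,1],
    [0.001,0.0015,0.06,0,0,0,1],
    [0.001,0.0015,0.06,0,0,0,1],
  ],
)

```text
t: 5.82
tcp_pos: [558.3, -170.9, 20.3]
tcp_rot: [0.0, 0.999, 0.036, 0.0]
wrist_force: [-0.1, -0.8, -2.5]
finger_gap: 23.6
grasp_force: 30.0
```

Call:
move_arm(
  moves=[
    [0,0,0.001,0,0,0,1],
    [0,0,0.0015,0,0,0,1],
    [0,0,0.0015,0,0,0,0.6],
    [0,0,0.0015,0,0,0,0.5],
    [0,0,0.0015,0,0,0,0.4],
    [0,0,0.0015,0,0,0,0.4],
  ],
)

```text
t: 6.58
tcp_pos: [558.2, -170.8, 18.6]
tcp_rot: [0.0, 0.999, 0.036, 0.0]
wrist_force: [-0.2, -0.5, -0.3]
finger_gap: 52.0
grasp_force: 0.0
```

Call:
move_arm(
  moves=[
    [0,0,-0.04,0,0,0,0.4],
    [0,0,-0.1,0,0,0,0.4],
    [-0.084,-0.536,-0.1,0,0,0.2,0],
    [-0.084,-0.536,-0.1,0,0,0.2,0],
    [-0.084,-0.536,-0.1,0,0,0.2,0],
    [-0.084,-0.536,-0.1,0,0,0.2,0],
    [-0.084,-0.536,-0.1,0,0,0.2,0],
    [-0.084,-0.536,-0.1,0,0,0.2,0],
    [-0.084,-0.536,-0.1,0,0,0.2,0],
    [-0.084,-0.536,-0.1,0,0,0.2,0],
  ],
)

```text
t: 7.82
tcp_pos: [444.5, 318.3, 118.9]
tcp_rot: [-0.0, 0.998, -0.064, 0.0]
wrist_force: [1.0, 0.4, -0.4]
finger_gap: 87.9
grasp_force: 0.0
```

```bash
python3 -c "
from h import *
go(435.7,357.8,120,-7.3)"
```

```text
t 7.825 tcp [444.5 318.3 118.9] F [ 1.   0.4 -0.4] gap 87.9 shift [-0.0137 -0.0381 -0.0011] turn [-0.    -0.001  0.   ]
```

Call:
move_arm(
  moves=[
    [-0.013,-0.035,0,0,0,0,0],
    [-0.013,-0.035,0,0,0,0,0],
    [-0.013,-0.035,0,0,0,0,0],
    [-0.013,-0.035,0,0,0,0,0],
  ],
)

```text
t: 8.32
tcp_pos: [437.0, 351.4, 118.5]
tcp_rot: [0.0, 0.998, -0.064, -0.0]
wrist_force: [0.3, 0.6, 0.0]
finger_gap: 88.2
grasp_force: 0.0
```

```bash
python3 - <<'E'
from h import *
go(435.7,357.8,14,-7.3);c=calibration("wrist");p,d=read_camera("wrist");cv2.imwrite("pics/w3.png",p[:,:,::-1])
C=cloud("wrist",p,d,c);hsv=cv2.cvtColor(p,cv2.COLOR_RGB2HSV)
m=(hsv[...,1]>70)&(hsv[...,0]<100)&(hsv[...,0]>60)&(d>0)&(C[...,2]>24)&(C[...,2]<40)
m=big(m);v,u=np.where(m);print(m.sum(),rect(C[m]),rect(plane("wrist",np.c_[u,v],28,c)),np.median(C[m][:,2]),C[m][:,0].min(),C[m][:,0].max())
p,d=read_camera("top");cv2.imwrite("pics/t3.png",p[:,:,::-1]);C=cloud("top",p,d);hsv=cv2.cvtColor(p,cv2.COLOR_RGB2HSV)
v,u=np.mgrid[:400,:640];box=(u>388)&(u<445)&(v>110)&(v<225)
for n,m in (("handle",(hsv[...,1]>110)&(hsv[...,0]<14)),("metal",(hsv[...,1]<90)&(hsv[...,2]>60))):
    m=big(m&box&(C[...,2]>26));P=C[m];print(n,m.sum(),rect(P),rect(plane("top",np.c_[u[m],v[m]],33)),np.percentile(P[:,2],[10,50,90]))
E
```

```text
t 8.325 tcp [437.  351.4 118.5] F [0.3 0.6 0. ] gap 88.2 shift [-0.0021 -0.0062  0.1045] turn [ 0.     0.    -0.001]
3296 (array([473.9, 354.5]), array([ 20.9, 111.1]), np.float32(-7.2)) (array([474.1, 354.4]), array([ 20.6, 110. ]), np.float32(-7.2)) 27.931381382542 418.4315582151164 529.6629059695667
handle 658 (array([504.4, -41.2]), array([146.7, 288.6]), np.float32(-83.3)) (array([ 519.4, -169.5]), array([ 24.1, 145.8]), np.float32(4.0)) [30.21056873 33.14723585 35.1130661 ]
metal 278 (array([ 607.1, -176.2]), array([27. , 57.2]), np.float32(-86.6)) (array([ 606.2, -176.2]), array([27.6, 55.8]), np.float32(-88.0)) [30.24264736 33.12652598 35.23901005]
```

View pics/w3.png

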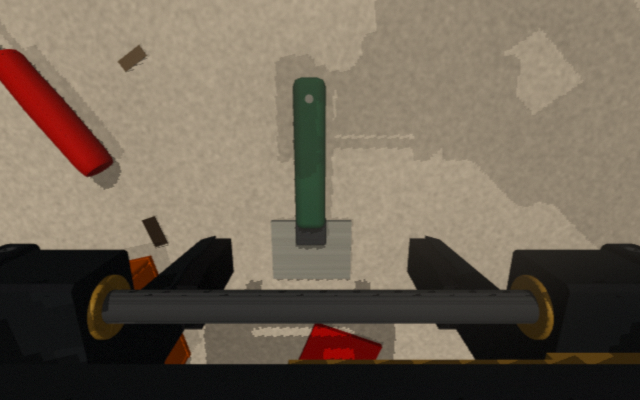

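View pics/t3.png

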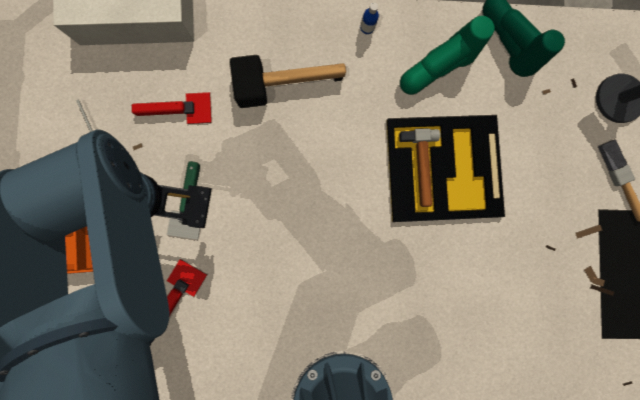

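The wrist view shows the green handle at column 310, with the ferrule at (311,236) and the blade at (312,250). The refined scraper origin is about (437, 359). The top view shows the hammer lying in its pocket at (423,165), with its top at z = 33 mm as expected. I grip the scraper now.

Call:
move_arm(
  moves=[
    [-0.001,-0.0075,0.05,0,0,0,0],
    [-0.001,-0.0075,0.09,0,0,0,0],
    [-0.001,-0.0075,0.1045,0,0,0,0],
    [-0.001,-0.0075,0.1045,0,0,0,0.5],
    [-0.001,-0.0075,0.1045,0,0,0,1],
    [-0.001,-0.0075,0.1045,0,0,0,1],
    [-0.001,-0.0075,0.1045,0,0,0,1],
    [-0.001,-0.0075,0.1045,0,0,0,1],
    [-0.001,-0.0075,0.1045,0,0,0,1],
    [-0.001,-0.0075,0.1045,0,0,0,1],
  ],
)

```text
t: 9.68
tcp_pos: [436.5, 360.1, 14.1]
tcp_rot: [0.0, 0.998, -0.064, -0.0]
wrist_force: [-0.6, -0.9, 0.6]
finger_gap: 23.7
grasp_force: 30.0
```

Call:
move_arm(
  moves=[
    [0,0,-0.02,0,0,0,1],
    [0,0,-0.05,0,0,0,1],
    [0,0,-0.08,0,0,0,1],
    [0.011,0.04,-0.08,0,0,-0.02,1],
    [0.025,0.09,-0.08,0,0,-0.03,1],
    [0.038,0.14,-0.08,0,0,-0.05,1],
    [0.052,0.19,-0.08,0,0,-0.06,1],
    [0.066,0.24,-0.08,0,0,-0.08,1],
    [0.079,0.29,-0.08,0,0,-0.1,1],
    [0.093,0.34,-0.08,0,0,-0.11,1],
  ],
)

```text
t: 10.92
tcp_pos: [486.0, 9.5, 95.3]
tcp_rot: [0.0, 1.0, -0.008, 0.001]
wrist_force: [0.6, 0.1, -1.5]
finger_gap: 24.0
grasp_force: 30.0
```

```bash
python3 -c "
from h import *
go(524.8,-272.1,94,4.2)"
```

```text
t 10.925 tcp [486.    9.5  95.3] F [ 0.6  0.1 -1.5] gap 24.0 shift [0.0435 0.2809 0.0014] turn [ 0.    -0.001 -0.09 ]
```

Call:
move_arm(
  moves=[
    [0.008,0.05,0,0,0,-0.02,1],
    [0.015,0.1,0,0,0,-0.03,1],
    [0.023,0.15,0,0,0,-0.05,1],
    [0.031,0.2,0,0,0,-0.07,1],
    [0.037,0.24,0,0,0,-0.08,1],
    [0.042,0.265,0,0,0,-0.09,1],
    [0.0435,0.276,0,0,0,-0.09,1],
    [0.0435,0.276,0,0,0,-0.09,1],
    [0.0435,0.276,0,0,0,-0.09,1],
  ],
)

```text
t: 12.05
tcp_pos: [524.2, -264.3, 94.0]
tcp_rot: [-0.0, 0.999, 0.037, -0.0]
wrist_force: [-0.6, -0.6, -2.1]
finger_gap: 23.3
grasp_force: 30.0
```

```bash
python3 - <<'E'
from h import *
go(524.8,-272.1,19,4.2);c=calibration("wrist");p,d=read_camera("wrist");cv2.imwrite("pics/w4.png",p[:,:,::-1])
C=cloud("wrist",p,d,c);hsv=cv2.cvtColor(p,cv2.COLOR_RGB2HSV);z=C[...,2]
H,S,V=[hsv[...,i].astype(int) for i in range(3)]
for n,m in (("handle",(S>70)&(H<100)&(H>60)&(z>95)&(z<120)),("yellow",(H>15)&(H<35)&(S>150)&(z<12)),("tray",(V<60)&(z>13)&(z<20))):
    m=big(m&(d>0));print(n,m.sum(),rect(C[m]),np.percentile(C[m][:,2],[5,50,95]).round(1),C[m].min(0)[:2].round(1),C[m].max(0)[:2].round(1))
E
```

```text
t 12.05 tcp [ 524.2 -264.3   94. ] F [-0.6 -0.6 -2.1] gap 23.3 shift [0.0001 0.0079 0.075 ] turn [-0.001  0.     0.   ]
handle 12645 (array([ 562.7, -261.1]), array([ 24.4, 112.9]), np.float32(4.8)) [104.8 107.7 109. ] [ 507.5 -278. ] [ 619.2 -246.8]
yellow 5429 (array([ 555.6, -164.1]), array([110.9, 152.3]), np.float32(4.2)) [4.  5.2 6.5] [ 481.1 -216.7] [ 635.3 -103.9]
tray 42993 (array([ 554.6, -225.4]), array([201.7, 259.3]), np.float32(-85.9)) [15.  16.2 17.3] [ 444.9 -350.1] [657.7 -90.2]
```

View pics/w4.png

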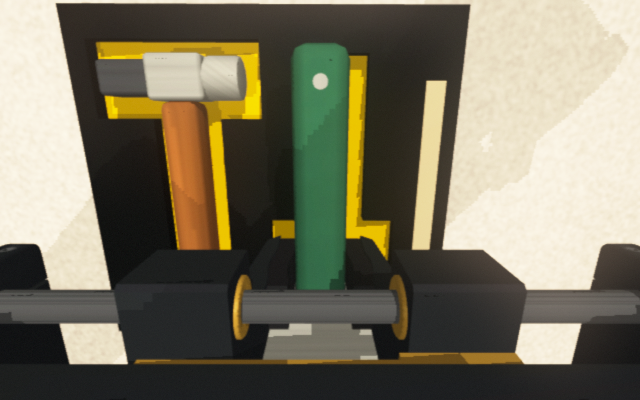

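The wrist view shows the scraper held straight, with its handle from (320,50) to (320,290). It is 8 mm short of its pocket in y, and the hammer lies in place at left. I shift 8 mm and lower.

Call:
move_arm(
  moves=[
    [0,0.006,0,0,0,0,1],
    [0,0.008,0.02,0,0,0,1],
    [0,0.008,0.04,0,0,0,1],
    [0,0.008,0.055,0,0,0,1],
    [0,0.008,0.065,0,0,0,1],
    [0,0.008,0.07,0,0,0,1],
    [0,0.008,0.073,0,0,0,1],
    [0,0.008,0.0745,0,0,0,1],
    [0,0.008,0.0755,0,0,0,1],
    [0,0.008,0.0755,0,0,0,1],
  ],
)

```text
t: 13.35
tcp_pos: [525.3, -273.8, 19.1]
tcp_rot: [0.0, 0.999, 0.036, 0.0]
wrist_force: [-0.1, 0.2, -0.4]
finger_gap: 24.0
grasp_force: 30.0
```

```bash
python3 -c "
from h import *
go(524.8,-272.1,19,4.2)"
```

```text
t 13.35 tcp [ 525.3 -273.8   19.1] F [-0.1  0.2 -0.4] gap 24.0 shift [-0.0004 -0.0017  0.0001] turn [ 0.001 -0.001 -0.   ]
```

Call:
move_arm(
  moves=[
    [0,0,0,0,0,0,0.6],
    [0,0,0,0,0,0,0.5],
    [0,0,0,0,0,0,0.4],
    [0,0,0,0,0,0,0.4],
    [0,0,-0.03,0,0,0,0.4],
    [0,0,-0.08,0,0,0,0.4],
    [0,0,-0.13,0,0,0,0.4],
    [-0.06,0,-0.17,0,0,0,0.4],
    [-0.1,0,-0.2,0,0,0,0.4],
    [-0.1,0,-0.2,0,0,0,0.4],
  ],
)

```text
t: 14.6
tcp_pos: [424.6, -282.2, 221.9]
tcp_rot: [0.002, 0.999, 0.035, 0.002]
wrist_force: [0.7, -0.5, 0.0]
finger_gap: 52.7
grasp_force: 0.0
```

```bash
python3 - <<'E'
from h import *
go(524.8,-272.1,19,4.2);c=calibration("wrist");p,d=read_camera("wrist");cv2.imwrite("pics/w5.png",p[:,:,::-1])
C=cloud("wrist",p,d,c);hsv=cv2.cvtColor(p,cv2.COLOR_RGB2HSV);z=C[...,2]
H,S,V=[hsv[...,i].astype(int) for i in range(3)]
for n,m in (("scr",(S>70)&(H<100)&(H>60)&(z>27)&(z<50)),("ham",(S>110)&(H<14)&(z>27)&(z<50)),("head",(S<70)&(z>27)&(z<50)&(C[...,0]>590)),("tray",(V<60)&(z>13)&(z<20))):
    m=big(m&(d>0));P=C[m];k=np.linalg.lstsq(np.c_[P[:,:2]-P[:,:2].mean(0),np.ones(len(P))],P[:,2],rcond=None)[0]
    print(n,m.sum(),rect(P),np.median(P[:,2]),"slope",k.round(3))
E
```

```text
t 14.6 tcp [ 424.6 -282.2  221.9] F [ 0.7 -0.5  0. ] gap 52.7 shift [ 0.1    -0.004   0.2032] turn [ 0.005 -0.004 -0.003]
scr 2005 (array([ 552.3, -271.9]), array([20.4, 88.2]), np.float32(4.5)) 32.87202556080007 slope [-2.0000e-03  2.8000e-02  3.2814e+01]
ham 2925 (array([ 517.5, -175.3]), array([ 21.3, 143.4]), np.float32(4.3)) 32.761534360262715 slope [-8.0000e-03  1.2800e-01  3.2474e+01]Traceback (most recent call last):
  File "<stdin>", line 6, in <module>
  File "h.py", line 18, in big
    m=m.astype(np.uint8);k,l,s,_=cv2.connectedComponentsWithStats(m);return l==1+np.argmax(s[1:,4])
                                                                                 ~~~~~~~~~^^^^^^^^^
    return _wrapfunc(a, 'argmax', axis=axis, out=out, **kwds)
    return bound(*args, **kwds)
ValueError: attempt to get argmax of an empty sequence
```

View pics/w5.png

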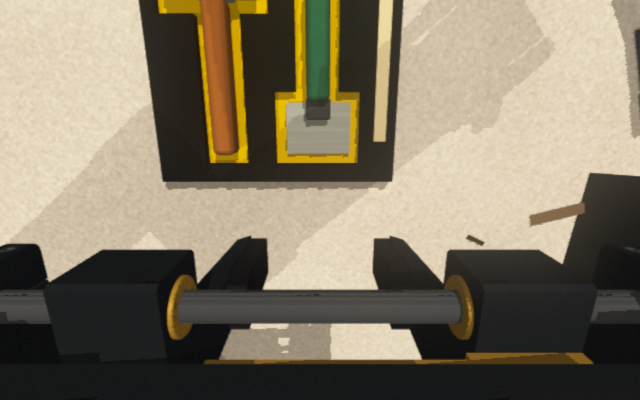

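The wrist view shows both tools in their pockets with a yellow margin all round: hammer handle end at (226,150), scraper blade at (318,130). Both tops are at about 33 mm (5 + 28). I hand in.

```bash
python3 -c "
from plant import *
print(job_done())"
```

```text
the job is handed in; nothing more can be done
None
```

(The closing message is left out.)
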